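# Bench check of a studio flash pack

### The job

Give the studio flash pack its bench check: switch it on at the red rocker, press the orange test button fully in to fire the test head and let it come up, switch the red rocker off again, then press the test button fully in again and hold it for a good second to drain the remaining charge. Only press, picking nothing up: leave the black and white rockers as they are set, keep off the glass test head, and leave the pack and the lens gear beside it standing where they are.

Things in the scene. Friction and masses are not known exactly. Their poses are not given: they have to be found in the camera images.
- flash_pack: Battery studio flash pack, dark grey box 200 deep (x) x 240 wide (y) x 150 mm high, 5.5 kg, loose on rubber feet. Origin: centre of its underside; x to its far side, y left, z up; yaw within 0.5 rad. Flat grey top panel at z = 150 mm. Controls at x = -45 mm, left to right: red rocker y = +82, black +27, white -28, orange button -84 mm. Behind them: glass head, two capped outlets 15 mm high.
- main_rocker (a joint): Red main rocker, 34 (pack x) x 24 mm (pack y), a shallow V that tips about its middle and stays where pressed. -0.18 rad = off (at start): near half (pack -x) down, far half raised. +0.18 = on: far half, with a white dot, down. A half that is down is level, 6 mm above the panel, the raised half's outer end 12 mm; bezel 44 x 33, 3 mm high. Pressing the raised half near its end takes 2 to 4 N.
- main_on (a point): Point on the red rocker's far half, on its top face, 12 mm from its middle; press here to switch on. Moves with the rocker.
- main_off (a point): Point on the red rocker's near half, on its top face, 12 mm from its middle; press here to switch off. Moves with the rocker.
- test_button (a joint): Orange test button, round cap 26 mm in diameter in a chrome bezel 38 mm in diameter, 3 mm high. 0 = up, its top 10 mm above the panel; 0.006 m = fully in, its top 4 mm above the panel. It takes 1.6 N to start, 4 N to push fully in, and springs back up when let go.
- test_top (a point): Centre of the top of the orange test button. Moves with the button.
- ratio_rocker (a joint): Black power-ratio rocker, same size and values as the red one; set at +0.18 (far half down). Leave it.
- lamp_rocker (a joint): White modelling-lamp rocker, same size and values as the red one; set at -0.18 (near half down). Leave it.
- test_head: Test head plugged into the pack's left far outlet and fixed to the pack: aluminium base 56 mm in diameter, clear glass dome 42 mm in diameter, 55 mm high over all. Origin: centre of its underside, on the panel. Not to be touched.
- pancake_lens: Silver pancake lens lying flat, 62 mm in diameter, 24 mm high, loose on the bench beside the pack. Origin: centre of its underside.
- lens_hood: Black plastic lens hood standing upright, an open ring 68 mm in diameter below and 78 mm above, 40 mm high, loose. Origin: centre of its underside.
- case_lid: Translucent grey lens case lid lying open side up, 82 mm in diameter, 20 mm high, loose. Origin: centre of its underside.
- teleconverter: Satin steel teleconverter, 64 mm in diameter, 33 mm high, loose. Origin: centre of its underside.

How it is judged:
On the way, in this order (a step that is already met when the one before it is completed fails the run):
1. the red main rocker is switched on (value of joint main_rocker above 0.09 rad and value of joint test_button below 0.0015 m), for 0.1 s.
2. with the pack on, the test button is pressed fully in (value of joint main_rocker above 0.09 rad and value of joint test_button above 0.0045 m), for 0.1 s.
3. the button is up again and the red main rocker is switched off (value of joint main_rocker below -0.09 rad and value of joint test_button below 0.0015 m), for 0.1 s.
4. with the pack off, the test button is held fully in for 0.8 s (value of joint main_rocker below -0.09 rad and value of joint test_button above 0.0045 m), for 0.8 s.
At the end, for the whole second after the job is handed in: Red rocker off (below -0.09 rad), test button up (within 1.5 mm), black rocker still above 0.09 rad, white one still below -0.09 rad; the pack level, at rest and within 20 mm of where it was; lens, hood, lid and teleconverter each within 20 mm of where they were (all of step 3 and value of joint ratio_rocker above 0.09 rad and value of joint lamp_rocker below -0.09 rad and distance of each of flash_pack, pancake_lens, lens_hood, case_lid, teleconverter from where it was at the start of the episode below 0.02 m and angle between flash_pack's own z axis and vertical below 0.05 rad and linear speed of flash_pack below 0.02 m/s); the robot touches nothing.
It fails at once if the black power-ratio rocker is switched over (value of joint ratio_rocker below 0 rad).
It fails at once if the white modelling-lamp rocker is switched over (value of joint lamp_rocker above 0 rad).
It fails at once if the glass test head is touched (more than 1 N) (contact force between any of the fingers, the arm and test_head above 1 N).
It fails at once if the pack is shoved more than 30 mm, lifted or tipped (distance of flash_pack from where it was at the start of the episode above 0.03 m or height (world z) of flash_pack above 0.01 m or angle between flash_pack's own z axis and vertical above 0.1 rad).
It fails at once if a piece of lens gear is shoved more than 30 mm or lifted (distance of any of pancake_lens, lens_hood, case_lid, teleconverter from where it was at the start of the episode above 0.03 m or height (world z) of any of pancake_lens, lens_hood, case_lid, teleconverter above 0.01 m).
It also fails if it takes over 51 s, if anything falls off the work surface, if the arm or the gripper's body presses on something with over 40 N, if the wrist force passes 120 N, or if a joint passes its speed limit or range.

### The arm

A 6-joint arm with a two-finger parallel gripper is mounted at the origin on the work surface. World frame = base frame: x ahead of the robot, y to its left, z up, the work surface at z = 0. Lengths are in m, angles in rad, forces in N, time in s.
With the tool pointing down it reaches from about 0.25 to 0.775 m from the base axis. Payload 4 kg.
Tool frame: the origin (TCP) lies midway between the tips of the shut fingers; the grasp point (between the pads) lies 19 mm behind it; z points along the fingers, y is the line along which they close (so a half turn about z gives the same grasp; the last joint's range is limited). The gripper opens to 94 mm and grips with 3 to 60 N. Pads are 16 mm wide; open, the fingers measure 119 mm over their backs; the gripper's body (75 mm by 177 mm) begins 78 mm behind the grasp point.
Start: joints at [-1.417, 0.087, 1.371, -0, 1.684, -0.103], TCP at [0.14, -0.532, 0.17] pointing down, gripper open.
Joint ranges: [-3.1, 3.1], [-0.76, 2.03], [0.27, 2.55], [-1.08, 4.22], [0.17, 2.65], [-2.57, 2.57]. Speed limits (rad/s): [2.79, 2.79, 3.14, 3.14, 3.14, 3.14].

### API

Orientations are given as a unit quaternion [w, x, y, z].
In Python, from plant import get_state, capture, env gives the robot as it stands.
- The arm moves only by the tool step_arm, never from a script. Its argument "deltas" is one flat list of numbers, 5 for each row, row after row: the opening, from -1 (shut) to 1 (fully open), so that 0 is half open, then the shift along the tool's x, y, z in m, then the turn about the tool's z in degrees. In form: [jaw, tx, ty, tz, roll, jaw, tx, ty, tz, roll, ...]. A call has 1 to 20 rows; each row shifts and turns the commanded pose from where the row before left it, along the tool's axes as they then stand; what a row does not reach is not made up. A row lasts 1/8 s, in which the tool goes at most 62.5 mm and 10.7 degrees, less where a joint would pass 70% of its speed; a pose out of reach is approached as far as the arm can. A call is refused whole if a number of a shift passes 0.0625 or a number of a turn 10.7, either way. A call with a gripper value outside its range is refused whole. The fingers move at their own pace and stop on an object; "newtons" is the grip in N (left out, the last holds). Time passes only in rows, so rows that do not move let the fingers close. It gives the time, the measured TCP pose, the force, the opening and the grip force at its end, in the units of the state.
- get_state(): the state, without advancing time (a new reading comes with each control period).
- capture(name): name is "scene" or "top"; returns a dict with "frame" (480x640x3 uint8, red, green, blue), "z_map" (480x640 float32, m along the optical axis (not along the pixel's ray), 0 where there is no reading), "fx", "fy", "cx", "cy" (pixels), "dist_coeffs" ([k1, k2, p1, p2, k3] as OpenCV has them; the pictures are not rectified), "pose" (4x4, takes a point from camera to world coordinates). Camera axes: x right, y up, looking along -z (the intrinsics and any distortion apply to the point x, -y, -z); pixel columns grow to the right and rows downward; lengths in m; the calibration is good to about 2 mm. A picture is of the moment at which its call begins.
- env.job_done(): hands the job in; it is judged then, once.
The state is a dict: "clock": time; "q": joint angles; "joint_vel": joint speeds; "effort": joint torques, N m; "eef_pos": TCP position; "tool_rot": TCP orientation; "wrist_force": force on the tool from outside, world axes, zero at the start; "torque": the same for the moment, N m; "gripper_width": finger opening in m; "grasp_force": force on a finger pad.
Only numpy, scipy, OpenCV 4.12 (cv2) and the standard library are available. Lean on these libraries where they do the work, as an engineer would, in place of code of your own. Each camera call takes 0.05 s, during which the arm holds its last target. There are 200 camera calls.

## Working session

There is one attempt and no reset: what is moved stays moved. The work goes in short steps, Python scripts to look and compute and a tool call to move; the robot and the scene stay as the last step left them, time stands still between calls to the robot, and variables do not carry over. Pictures are saved under pics/ and viewed, at most 10 in all, crops included, and the job is handed in when it is done.

Besides the shell and the picture viewer there is one more tool, called after ">>>" by a JSON object that holds its "fn" and its "kwargs", one argument or row to a line. step_arm: Moves the arm, as the interface text tells. Its arguments: {"type":"object","properties":{"deltas":{"type":"array","items":{"type":"number"}},"newtons":{"type":"number"}},"required":["deltas"]}

```bash
mkdir -p pics; cat > h.py <<'E'
import numpy as np, cv2
from plant import get_state, capture, env
def shot(n,f):
    c=capture(n); cv2.imwrite('pics/'+f,c['frame'][:,:,::-1]); np.savez('pics/'+f[:-4],**c); return c
def cloud(c):
    K=np.array([[c['fx'],0,c['cx']],[0,c['fy'],c['cy']],[0,0,1]],float)
    u,v=np.meshgrid(np.arange(640.),np.arange(480.))
    p=cv2.undistortPoints(np.stack([u,v],-1).reshape(-1,1,2),K,np.array(c['dist_coeffs'],float)).reshape(480,640,2)
    z=c['z_map']; P=np.stack([p[...,0]*z,-p[...,1]*z,-z,np.ones_like(z)],-1)@np.array(c['pose']).T
    P[z==0]=np.nan
    return P[...,:3]
E
python3 - <<'E'
from h import *
c=shot('top','t1.png'); shot('scene','s1.png'); s=get_state()
print(s['clock'],s['eef_pos'],s['tool_rot'],np.round(c['pose'],3),c['fx'],c['dist_coeffs'])
P=cloud(c); m=abs(P[...,2]-.15)<.005; print(m.sum(),np.median(P[m],0))
E
```

```text
0.1 [ 0.13958809 -0.53140551  0.16841422] [-9.99003535e-04  9.91767215e-01  1.28049962e-01 -3.47074438e-05] [[ 0.018  0.993 -0.115  0.5  ]
 [-1.     0.019  0.009  0.046]
 [ 0.011  0.115  0.993  0.802]
 [ 0.     0.     0.     1.   ]] 446.09628478789784 [-0.08730824  0.          0.          0.          0.        ]
16909 [0.54500477 0.00815386 0.1511531 ]
```

View pics/t1.png

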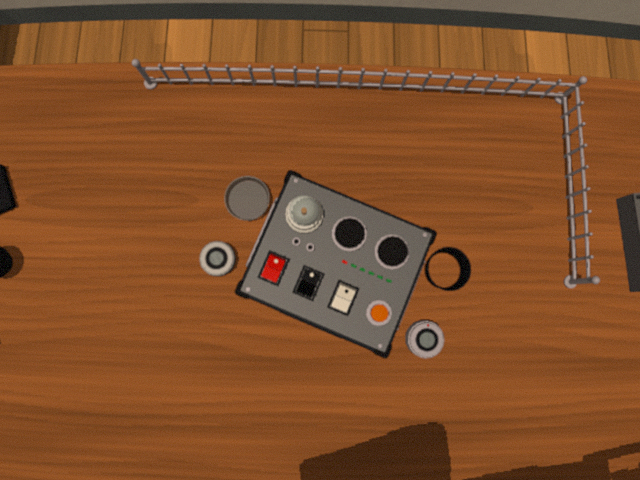

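View pics/s1.png

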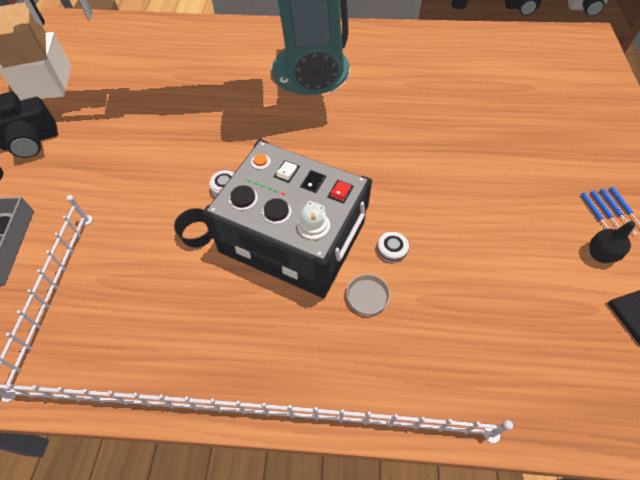

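The top view shows the red rocker at (274,267), black at (308,283), white at (343,297), the orange button at (379,313), and the glass head at (304,211). In the scene view the area above the pack is clear.

```bash
cat > m.py <<'E'
from h import *
c=dict(np.load('pics/t1.npz')); P=cloud(c)
hsv=cv2.cvtColor(c['frame'],cv2.COLOR_RGB2HSV).astype(int); H,S,V=hsv[...,0],hsv[...,1],hsv[...,2]
def blob(m,u,v,r=22):
    w=np.zeros(m.shape,bool); w[v-r:v+r,u-r:u+r]=1; w&=m
    q=P[w]; (cx,cy),sz,a=cv2.minAreaRect(np.float32(q[:,:2])); print(w.sum(),np.nanmean(q,0),(cx,cy),sz,a); return np.array([cx,cy])
R=blob((S>190)&(V>90)&((H<6)|(H>174)),274,267)
O=blob((S>190)&(V>120)&(H>6)&(H<20),379,313)
d=R-O; print('dist',np.linalg.norm(d),'yaw',np.arctan2(-d[0],d[1]))
m=abs(P[...,2]-.1505)<.006; n,l,st,ce=cv2.connectedComponentsWithStats(m.astype(np.uint8)); i=1+st[1:,4].argmax()
Q=P[l==i]; r=cv2.minAreaRect(np.float32(Q[:,:2])); print('panel',r,np.median(Q[:,2]))
yaw=-np.deg2rad(90-r[2]) if r[2]>45 else -np.deg2rad(r[2]); 
for y in (yaw,np.arctan2(-d[0],d[1])):
    a=np.array([np.cos(y),np.sin(y)]);b=np.array([-a[1],a[0]]); C=np.array(r[0])
    print(y,'red,orange in pack',(R-C)@a,(R-C)@b,(O-C)@a,(O-C)@b,'model R,O',C-.045*a+.082*b,C-.045*a-.084*b)
w=np.zeros(m.shape,bool);w[185:240,280:328]=1;w&=P[...,2]>.165;print('head',P[w].mean(0),P[w][:,2].max())
E
python3 m.py
```

```text
381 [0.54181632 0.10019523 0.15845261] (0.541469395160675, 0.10035046935081482) (0.02257702313363552, 0.035329245030879974) 62.29848861694336
221 [ 0.47846403 -0.05657422  0.15316023] (0.4656147062778473, -0.08111493289470673) (0.08513818681240082, 0.022521579638123512) 62.133331298828125
dist 0.19668153456193982 yaw -0.3959367655564688
panel ((0.5534980297088623, 0.007753342390060425), (0.24448922276496887, 0.20434755086898804), 67.86907958984375) 0.15118704273893147
-0.3862574276540405 red,orange in pack -0.04602601101996985 0.08124359839439367 -0.0479297283254249 -0.11542872273407738 model R,O [0.54270477 0.10066462] [ 0.48016855 -0.05310541]
-0.3959367655564688 red,orange in pack -0.0468102269199221 0.08079429822818757 -0.0468102269199221 -0.11588723633375225 model R,O [0.54360458 0.10076474] [ 0.47958292 -0.05239279]
head [0.61693476 0.05647159 0.19440514] 0.20730827504392169
```

>>> {"fn": "step_arm", "kwargs": {
  "deltas": [-1,0,0,-0.02,9.2,-1,0,0,-0.02,9.2,-1,0,0,-0.02,9.2,-1,0,0,-0.02,9.2,-1,0.01,-0.05,0,0,-1,0.01,-0.05,0,0,-1,0.01,-0.05,0,0,-1,0.01,-0.05,0,0,-1,0.01,-0.05,0,0,-1,0.01,-0.05,0,0,-1,0.01,-0.05,0,0,-1,0.01,-0.05,0,0,-1,0.01,-0.05,0,0,-1,0.01,-0.05,0,0,-1,0.01,-0.05,0,0,-1,0.01,-0.05,0,0,-1,0.01,-0.05,0,0,-1,0,0,0,0],
  "newtons": 20
}}

```text
clock: 2.35
eef_pos: [0.505, 0.024, 0.2479]
tool_rot: [-0.0, 0.982, -0.189, -0.001]
wrist_force: [-0.3, -0.5, 0.5]
gripper_width: 0.0003
grasp_force: 0.0
```

```bash
cat > g.py <<'E'
from h import *
# pack frame estimate
Y=-.386; a=np.array([np.cos(Y),np.sin(Y)]); b=np.array([-a[1],a[0]]); R=np.array([.542,.1005]); O=np.array([.4798,-.0529])
s=get_state(); p=s['eef_pos']; q=s['tool_rot']
from scipy.spatial.transform import Rotation as T
M=T.from_quat([q[1],q[2],q[3],q[0]]).as_matrix()
print('t',s['clock'],'p',p.round(4),'yaw',np.arctan2(M[1,0],M[0,0]).round(4),'zax',M[:,2].round(4),'F',np.round(s['wrist_force'],2),'w',s['gripper_width'],'q6',s['q'][5])
for n,g in (('on',R+.013*a),('off',R-.013*a),('test',O)):
    d=np.array([*g,.15])-p; print(n,(M.T@d).round(4))
E
sed -i 's/379,313)/379,313,14)/' m.py; python3 m.py|sed -n 2,3p; python3 g.py
```

```text
210 [ 0.4803225  -0.05355905  0.16112879] (0.4806325435638428, -0.05357702076435089) (0.021355299279093742, 0.023407477885484695) 0.4438876509666443
dist 0.16551372971862313 yaw -0.37638806054226925
t 2.35 p [0.505  0.024  0.2479] yaw -0.3805 zax [-2.9e-03  6.0e-04 -1.0e+00] F [-0.31 -0.47  0.53] w 0.0002852895098075487 q6 1.8863604683320594
on [ 0.0192 -0.0848  0.0978]
off [-0.0068 -0.0849  0.0978]
test [0.0054 0.0807 0.0979]
```

>>> {"fn": "step_arm", "kwargs": {
  "deltas": [-1,0.01,-0.0425,0,0,-1,0.009,-0.0425,0.02,0,-1,0,0,0.03,0,-1,0,0,0.02,0,-1,0,0,0,0,-1,0,0,0,0]
}}

```text
clock: 3.1
eef_pos: [0.5544, 0.0922, 0.1806]
tool_rot: [-0.0, 0.981, -0.192, 0.001]
wrist_force: [-1.5, 0.3, 0.5]
gripper_width: 0.0006
grasp_force: 0.0
```

```bash
python3 g.py; python3 -c "
from h import *
c=shot('top','t2.png');d=shot('scene','s2.png')
A=cv2.resize(c['frame'][200:340,220:420],(800,560))
B=cv2.resize(d['frame'][130:270,210:410],(800,560))
cv2.imwrite('pics/c2.png',cv2.resize(np.vstack([A,B]),(429,600))[:,:,::-1])"
```

```text
t 3.1 p [0.5544 0.0922 0.1806] yaw -0.3865 zax [ 1.5e-03 -2.0e-04 -1.0e+00] F [-1.52  0.32  0.5 ] w 0.0005938234187913785 q6 2.0214907711315613
on [-0.0016 -0.003   0.0306]
off [-0.0276 -0.003   0.0306]
test [-0.0144  0.1626  0.0305]
```

View pics/c2.png

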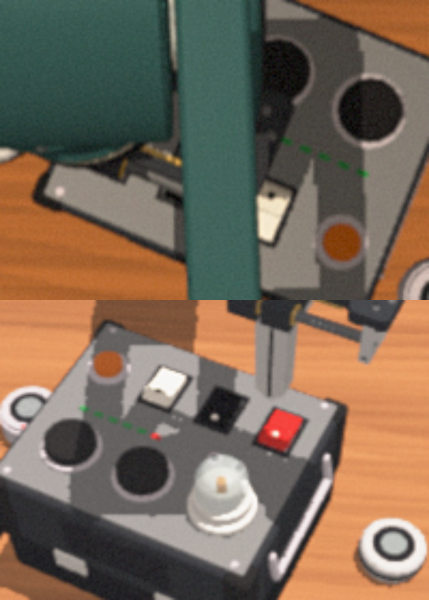

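The crop shows the shut fingertips (about 273,392 in the lower part) hovering just above the red rocker, clear of the black rocker and the head. Pressing down.

>>> {"fn": "step_arm", "kwargs": {
  "deltas": [-1,-0.001,-0.003,0.008,0,-1,0,0,0.006,0,-1,0,0,0.003,0,-1,0,0,0.003,0,-1,0,0,0.003,0,-1,0,0,0,0]
}}

```text
clock: 3.95
eef_pos: [0.5542, 0.0962, 0.1561]
tool_rot: [0.0, 0.981, -0.192, -0.0]
wrist_force: [-0.2, 0.0, -0.0]
gripper_width: 0.0005
grasp_force: 0.0
```

```bash
python3 g.py
```

```text
t 3.95 p [0.5542 0.0962 0.1561] yaw -0.3855 zax [-5.e-04 -2.e-04 -1.e+00] F [-0.15  0.02 -0.02] w 0.0004609214748119654 q6 2.027397770285269
on [0.0001 0.0006 0.0061]
off [-0.0259  0.0006  0.0061]
test [-0.0129  0.1661  0.0062]
```

>>> {"fn": "step_arm", "kwargs": {
  "deltas": [-1,0,0,0.001,0,-1,0,0,0.001,0,-1,0,0,0,0]
}}

```text
clock: 4.32
eef_pos: [0.5543, 0.0962, 0.1544]
tool_rot: [0.0, 0.981, -0.192, -0.0]
wrist_force: [-0.0, 0.2, 0.2]
gripper_width: 0.0
grasp_force: 0.0
```

>>> {"fn": "step_arm", "kwargs": {
  "deltas": [-1,0,0,0.001,0,-1,0,0,0,0,-1,0,0,0,0]
}}

```text
clock: 4.7
eef_pos: [0.5543, 0.0962, 0.1535]
tool_rot: [0.0, 0.981, -0.192, 0.0]
wrist_force: [-0.0, -0.8, -0.9]
gripper_width: 0.0007
grasp_force: 0.0
```

```bash
python3 g.py; python3 -c "
from h import *
d=shot('scene','s3.png')
cv2.imwrite('pics/c3.png',cv2.resize(d['frame'][150:240,290:390],(660,594),interpolation=cv2.INTER_CUBIC)[:,:,::-1])"
```

```text
t 4.7 p [0.5543 0.0962 0.1535] yaw -0.3855 zax [ 0.e+00 -1.e-04 -1.e+00] F [-0.03 -0.81 -0.94] w 0.0007425008340342717 q6 2.027433495934085
on [-0.      0.0007  0.0035]
off [-0.026   0.0007  0.0035]
test [-0.013   0.1662  0.0035]
```

View pics/c3.png

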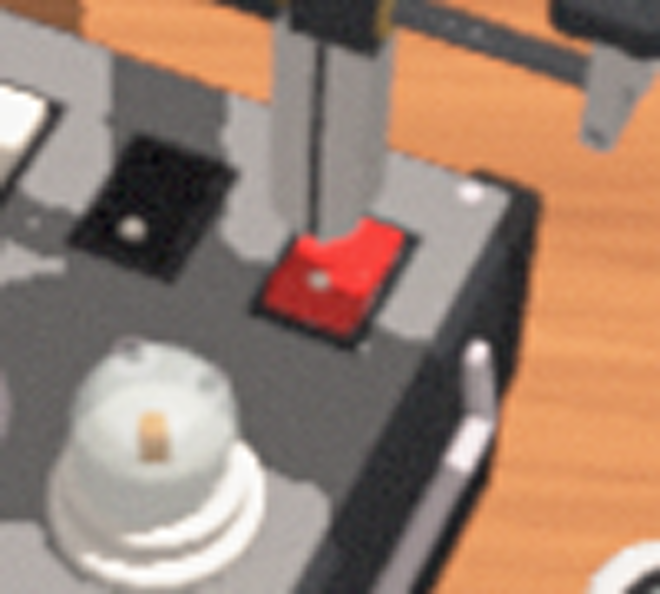

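The tip (bottom at crop ~335,240) appears behind the white dot (318,280), either over the near half or still hanging above the rocker. I'll measure it with depth.

```bash
python3 - <<'E'
from h import *
Y=-.386; a=np.array([np.cos(Y),np.sin(Y)]); b=np.array([-a[1],a[0]]); R=np.array([.542,.1005])
for f in('s1','s3'):
    c=dict(np.load(f'pics/{f}.npz'));P=cloud(c);h=cv2.cvtColor(c['frame'],cv2.COLOR_RGB2HSV).astype(int)
    print(f)
    for v in range(176,204,2):
        print(v,[(u,*np.round(1000*np.array([(P[v,u,:2]-R)@a,(P[v,u,:2]-R)@b,P[v,u,2]])).astype(int),int(h[v,u,1])) for u in range(332,354,4)])
E
```

```text
s1
176 [(332, np.int64(-24), np.int64(-27), np.int64(150), 17), (336, np.int64(-28), np.int64(-21), np.int64(150), 14), (340, np.int64(-30), np.int64(-14), np.int64(151), 16), (344, np.int64(-36), np.int64(-8), np.int64(148), 15), (348, np.int64(-39), np.int64(-1), np.int64(148), 9), (352, np.int64(-41), np.int64(6), np.int64(149), 13)]
178 [(332, np.int64(-22), np.int64(-26), np.int64(148), 13), (336, np.int64(-23), np.int64(-19), np.int64(150), 15), (340, np.int64(-27), np.int64(-12), np.int64(150), 13), (344, np.int64(-30), np.int64(-6), np.int64(149), 12), (348, np.int64(-34), np.int64(1), np.int64(149), 15), (352, np.int64(-39), np.int64(7), np.int64(146), 15)]
180 [(332, np.int64(-17), np.int64(-24), np.int64(149), 16), (336, np.int64(-21), np.int64(-17), np.int64(148), 10), (340, np.int64(-21), np.int64(-10), np.int64(151), 18), (344, np.int64(-25), np.int64(-4), np.int64(150), 12), (348, np.int64(-30), np.int64(2), np.int64(148), 12), (352, np.int64(-33), np.int64(9), np.int64(148), 15)]
182 [(332, np.int64(-12), np.int64(-22), np.int64(149), 17), (336, np.int64(-12), np.int6
[... 7578 characters left out ...]
nt64(26), np.int64(-4), np.int64(149), 16), (336, np.int64(23), np.int64(3), np.int64(150), 19), (340, np.int64(20), np.int64(9), np.int64(150), 126), (344, np.int64(19), np.int64(16), np.int64(153), 16), (348, np.int64(16), np.int64(23), np.int64(153), 13), (352, np.int64(11), np.int64(28), np.int64(150), 17)]
202 [(332, np.int64(29), np.int64(-2), np.int64(148), 10), (336, np.int64(26), np.int64(4), np.int64(149), 13), (340, np.int64(23), np.int64(11), np.int64(149), 11), (344, np.int64(22), np.int64(18), np.int64(152), 13), (348, np.int64(16), np.int64(23), np.int64(147), 18), (352, np.int64(14), np.int64(30), np.int64(149), 13)]<stdin>:7: RuntimeWarning: invalid value encountered in cast
```

Depth shows the fingertips at z ≈ 0.192 while the TCP reads 0.1535, so nothing has been touched yet. I'll check the offset on the earlier picture too.

```bash
python3 - <<'E'
from h import *
Y=-.386; a=np.array([np.cos(Y),np.sin(Y)]); b=np.array([-a[1],a[0]]); R=np.array([.542,.1005])
for f in('s2','s3'):
    P=cloud(dict(np.load(f'pics/{f}.npz'))); X=(P[...,:2]-R)@a; W=(P[...,:2]-R)@b
    m=(abs(X-15)<1e9)&(X>-5)&(X<35)&(abs(W)<25)&(P[...,2]>.17)&(P[...,2]<.26)
    z=P[...,2][m]; print(f,np.percentile(z,[0,1,3]),'W',np.percentile(W[m],[2,98]),'X',np.percentile(X[m],[2,50,98]))
    vs,us=np.where(m); print('lowest row',vs.max(),us[vs==vs.max()])
E
```

```text
s2 [0.1700081  0.1703374  0.17151845] W [-0.92837613  0.01132755] X [-0.49269614 -0.1523974   0.10997136]
lowest row 231 [315]
s3 [0.17001246 0.17034272 0.17121452] W [-0.92870865  0.01506105] X [-0.48993909 -0.1098794   0.11024199]
lowest row 231 [311]
```

```bash
cat > tip.py <<'E'
from h import *
import sys
Y=-.386; a=np.array([np.cos(Y),np.sin(Y)]); b=np.array([-a[1],a[0]]); R=np.array([.542,.1005])
def tip(f,cu=0,cw=0):
    P=cloud(dict(np.load(f'pics/{f}.npz'))); X=(P[...,:2]-R)@a-cu; W=(P[...,:2]-R)@b-cw
    m=(X>-.005)&(X<.035)&(abs(W)<.025)&(P[...,2]>.165)&(P[...,2]<.25)
    print(f,'z',np.percentile(P[...,2][m],[0,1,3]).round(4),'W',np.percentile(W[m],[2,98]).round(4),'X',np.percentile(X[m],[2,50,98]).round(4),m.sum())
if __name__=='__main__':
    for f in sys.argv[1:]: tip(f)
E
python3 tip.py s2 s3
```

```text
s2 z [0.2156 0.2163 0.2187] W [-0.0122  0.012 ] X [0.0071 0.0237 0.0254] 217
s3 z [0.1879 0.1906 0.194 ] W [-0.0093  0.0155] X [0.0061 0.0222 0.0239] 416
```

The offset is a consistent ~36 mm: the real tip is higher than the reported TCP. Descending by camera and force.

>>> {"fn": "step_arm", "kwargs": {
  "deltas": [-1,-0.001,0.002,0.01,0,-1,0,0,0.01,0,-1,0,0,0.003,0,-1,0,0,0,0,-1,0,0,0,0]
}}

```text
clock: 5.38
eef_pos: [0.5529, 0.0948, 0.1308]
tool_rot: [-0.0, 0.981, -0.192, 0.0]
wrist_force: [-0.2, -0.1, -0.4]
gripper_width: 0.0004
grasp_force: 0.0
```

```bash
python3 g.py|head -1; python3 -c "
from h import *
d=shot('scene','s4.png')";python3 tip.py s4
```

```text
t 5.375 p [0.5529 0.0948 0.1308] yaw -0.3855 zax [ 6.e-04 -1.e-04 -1.e+00] F [-0.23 -0.1  -0.4 ] w 0.0003581177623676451 q6 2.024997256741466
s4 z [0.1669 0.1699 0.1719] W [-0.0111  0.0136] X [0.0055 0.0213 0.0231] 468
```

>>> {"fn": "step_arm", "kwargs": {
  "deltas": [-1,0,0,0.003,0,-1,0,0,0.002,0,-1,0,0,0.002,0,-1,0,0,0,0]
}}

```text
clock: 5.92
eef_pos: [0.5535, 0.0945, 0.1241]
tool_rot: [-0.0, 0.981, -0.192, 0.001]
wrist_force: [0.7, 0.0, 2.9]
gripper_width: 0.0006
grasp_force: 1.1
```

Contact (2.9 N). Continuing through the flip.

>>> {"fn": "step_arm", "kwargs": {
  "deltas": [-1,0,0,0.002,0,-1,0,0,0.002,0,-1,0,0,0.001,0,-1,0,0,0,0]
}}

```text
clock: 6.42
eef_pos: [0.5535, 0.0946, 0.1201]
tool_rot: [-0.0, 0.981, -0.192, 0.001]
wrist_force: [1.5, -1.5, 7.2]
gripper_width: 0.0005
grasp_force: 3.6
```

Bottomed at a reading of 0.120. Lift and go over towards the button, then look.

>>> {"fn": "step_arm", "kwargs": {
  "deltas": [-1,0,0,-0.02,0,-1,0,0,-0.02,0,-1,-0.012,0.05,0,0,-1,0,0.055,0,0,-1,0,0.06,0,0,-1,0,0,0,0,-1,0,0,0,0]
}}

```text
clock: 7.3
eef_pos: [0.4789, -0.0528, 0.1576]
tool_rot: [-0.001, 0.981, -0.192, -0.001]
wrist_force: [-0.6, 0.2, -0.4]
gripper_width: 0.0006
grasp_force: 0.0
```

```bash
python3 g.py; python3 -c "
from h import *
d=shot('scene','s5.png')
from tip import *
tip('s5',0,-.166)
cv2.imwrite('pics/c5.png',cv2.resize(d['frame'][120:240,230:390],(800,600),interpolation=cv2.INTER_CUBIC)[:,:,::-1])"
```

```text
t 7.3 p [ 0.4789 -0.0528  0.1576] yaw -0.3857 zax [-0.002   0.0018 -1.    ] F [-0.64  0.2  -0.38] w 0.0006347747960379177 q6 1.727994495700661
on [ 0.0138 -0.1658  0.0077]
off [-0.0122 -0.1658  0.0078]
test [ 0.0009 -0.0003  0.0076]
s5 z [0.193  0.1957 0.1983] W [-0.0105  0.0158] X [-0.0039  0.0087  0.0112] 371
```

View pics/c5.png

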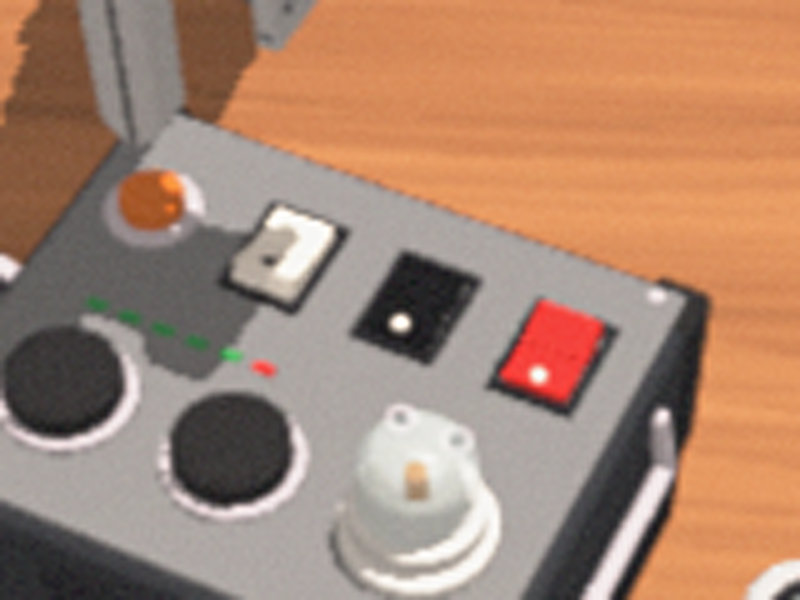

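Red rocker (545,350) is now on, far half down like the black one, and the status LED is lit. The tip is over the orange button. Pressing the test button.

>>> {"fn": "step_arm", "kwargs": {
  "deltas": [-1,0.001,0.001,0.015,0,-1,0,0,0.015,0,-1,0,0,0.003,0,-1,0,0,0.002,0,-1,0,0,0.002,0,-1,0,0,0.001,0,-1,0,0,0,0,-1,0,0,0,0]
}}

```text
clock: 8.35
eef_pos: [0.4802, -0.0548, 0.1209]
tool_rot: [-0.0, 0.981, -0.192, 0.0]
wrist_force: [-0.5, 1.6, 3.2]
gripper_width: 0.0005
grasp_force: 1.4
```

>>> {"fn": "step_arm", "kwargs": {
  "deltas": [-1,0,0,0.001,0,-1,0,0,0.001,0,-1,0,0,0.001,0,-1,0,0,0,0,-1,0,0,0,0]
}}

```text
clock: 8.98
eef_pos: [0.4803, -0.0549, 0.1182]
tool_rot: [-0.0, 0.981, -0.192, 0.0]
wrist_force: [-1.4, 2.0, 5.6]
gripper_width: 0.0003
grasp_force: 2.9
```

>>> {"fn": "step_arm", "kwargs": {
  "deltas": [-1,0,0,0.001,0,-1,0,0,0,0,-1,0,0,0,0]
}}

```text
clock: 9.35
eef_pos: [0.4803, -0.0549, 0.1181]
tool_rot: [0.0, 0.981, -0.192, 0.001]
wrist_force: [-3.4, 1.8, 9.0]
gripper_width: 0.0006
grasp_force: 4.5
```

>>> {"fn": "step_arm", "kwargs": {
  "deltas": [-1,0,0,-0.02,0,-1,0,0,-0.02,0,-1,0,0,0,0,-1,-0.016,-0.05,0,0,-1,0,-0.056,0,0,-1,0,-0.06,0,0,-1,0,0,0,0,-1,0,0,0,0]
}}

```text
clock: 10.35
eef_pos: [0.527, 0.1042, 0.155]
tool_rot: [0.001, 0.982, -0.191, -0.001]
wrist_force: [0.7, -0.5, 0.1]
gripper_width: 0.0006
grasp_force: 0.0
```

```bash
python3 g.py; python3 -c "
from h import *
d=shot('scene','s6.png')
from tip import *
tip('s6',-.026,0)"
```

```text
t 10.35 p [0.527  0.1042 0.155 ] yaw -0.3853 zax [-0.0023 -0.0015 -1.    ] F [ 0.68 -0.55  0.14] w 0.0006225861824622062 q6 2.0465561739412186
on [ 0.0283 -0.0022  0.0049]
off [ 0.0023 -0.0022  0.0049]
test [0.0153 0.1633 0.0053]
s6 z [0.19   0.1918 0.1948] W [-0.0113  0.0128] X [0.0032 0.0199 0.0221] 388
```

>>> {"fn": "step_arm", "kwargs": {
  "deltas": [-1,0,0,0.015,0,-1,0,0,0.012,0,-1,0,0,0.003,0,-1,0,0,0.002,0,-1,0,0,0.002,0,-1,0,0,0.002,0,-1,0,0,0,0,-1,0,0,0,0]
}}

```text
clock: 11.4
eef_pos: [0.5279, 0.1051, 0.1204]
tool_rot: [-0.0, 0.982, -0.191, 0.0]
wrist_force: [-0.8, 0.8, 1.5]
gripper_width: 0.0007
grasp_force: 0.9
```

>>> {"fn": "step_arm", "kwargs": {
  "deltas": [-1,0,0,0.001,0,-1,0,0,0.001,0,-1,0,0,0,0,-1,0,0,0,0]
}}

```text
clock: 11.9
eef_pos: [0.5279, 0.1052, 0.1201]
tool_rot: [-0.0, 0.982, -0.191, 0.001]
wrist_force: [-3.7, 0.7, 6.9]
gripper_width: 0.0008
grasp_force: 3.6
```

>>> {"fn": "step_arm", "kwargs": {
  "deltas": [-1,0,0,-0.02,0,-1,0,0,-0.02,0,-1,0,0,0,0,-1,0.016,0.05,0,0,-1,0,0.056,0,0,-1,0,0.06,0,0,-1,0,0,0,0,-1,0,0,0,0]
}}

```text
clock: 12.9
eef_pos: [0.48, -0.0547, 0.1575]
tool_rot: [-0.0, 0.981, -0.192, -0.0]
wrist_force: [-0.6, -0.4, -0.4]
gripper_width: 0.0005
grasp_force: 0.0
```

```bash
python3 g.py; python3 -c "
from h import *
d=shot('scene','s7.png')
cv2.imwrite('pics/c7.png',cv2.resize(d['frame'][120:240,230:390],(800,600),interpolation=cv2.INTER_CUBIC)[:,:,::-1])"
```

```text
t 12.9 p [ 0.48   -0.0547  0.1575] yaw -0.3861 zax [-8.e-04  7.e-04 -1.e+00] F [-0.64 -0.37 -0.43] w 0.0004935976587667838 q6 1.7255767697286848
on [ 0.012  -0.1671  0.0076]
off [-0.014  -0.1671  0.0076]
test [-0.0008 -0.0016  0.0075]
```

View pics/c7.png

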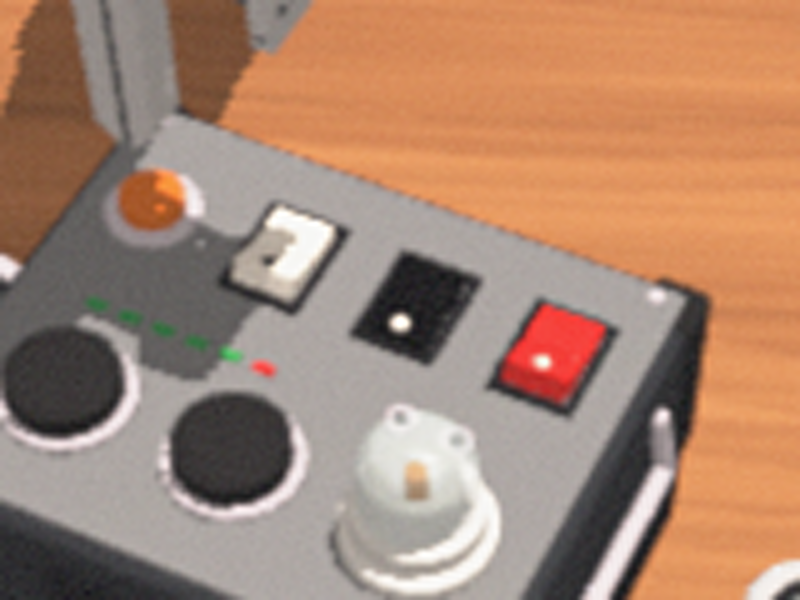

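Red (550,350) is off again with its far half raised. The black and white rockers are unchanged and the button is up. Now the long press, about 2 s.

>>> {"fn": "step_arm", "kwargs": {
  "deltas": [-1,0,0,0.015,0,-1,0,0,0.015,0,-1,0,0,0.003,0,-1,0,0,0.003,0,-1,0,0,0.002,0,-1,0,0,0.002,0,-1,0,0,0,0,-1,0,0,0,0,-1,0,0,0,0,-1,0,0,0,0,-1,0,0,0,0]
}}

```text
clock: 14.32
eef_pos: [0.4802, -0.0548, 0.1185]
tool_rot: [-0.0, 0.981, -0.192, 0.0]
wrist_force: [-1.4, 2.7, 4.2]
gripper_width: -0.0
grasp_force: 1.9
```

>>> {"fn": "step_arm", "kwargs": {
  "deltas": [-1,0,0,0.001,0,-1,0,0,0.0005,0,-1,0,0,0,0,-1,0,0,0,0,-1,0,0,0,0,-1,0,0,0,0,-1,0,0,0,0,-1,0,0,0,0,-1,0,0,0,0,-1,0,0,0,0,-1,0,0,0,0,-1,0,0,0,0,-1,0,0,0,0]
}}

```text
clock: 15.95
eef_pos: [0.4803, -0.0549, 0.1182]
tool_rot: [0.0, 0.981, -0.192, 0.001]
wrist_force: [-2.8, 3.1, 7.2]
gripper_width: 0.0004
grasp_force: 3.9
```

>>> {"fn": "step_arm", "kwargs": {
  "deltas": [-1,0,0,-0.02,0,-1,0,0,-0.03,0,-1,0,0,-0.04,0,-1,0,0,0,0,-1,0,0,0,0,-1,0,0,0,0,-1,0,0,0,0]
}}

```text
clock: 16.82
eef_pos: [0.4794, -0.0549, 0.2055]
tool_rot: [0.0, 0.981, -0.192, -0.001]
wrist_force: [0.2, 0.3, 0.2]
gripper_width: 0.0006
grasp_force: 0.0
```

```bash
python3 g.py|head -1; python3 -c "
from h import *
d=shot('scene','s8.png')
cv2.imwrite('pics/c8.png',cv2.resize(d['frame'][120:330,150:430],(800,600),interpolation=cv2.INTER_CUBIC)[:,:,::-1])"
```

```text
t 16.825 p [ 0.4794 -0.0549  0.2055] yaw -0.3856 zax [-2.5e-03  3.0e-04 -1.0e+00] F [0.22 0.32 0.18] w 0.0006414138449375365 q6 1.7249488702608873
```

View pics/c8.png

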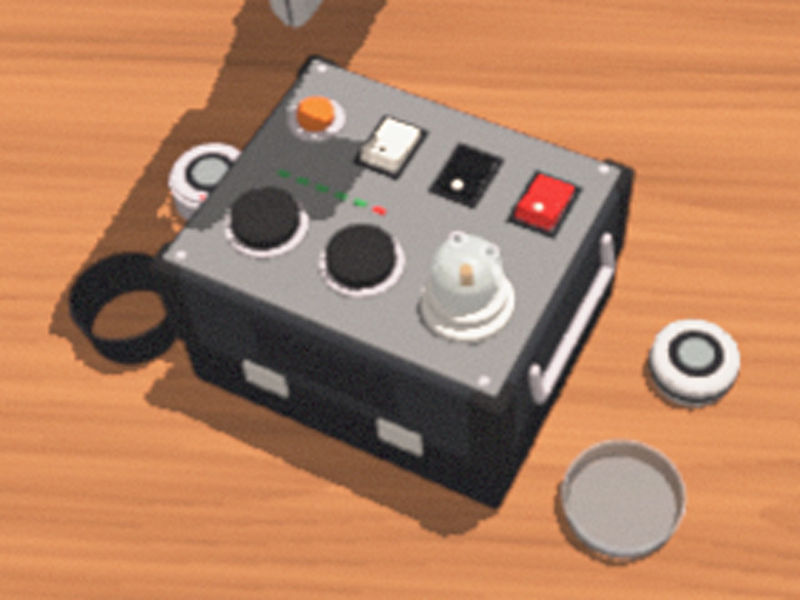

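The red rocker (545,200) is off, the button (315,113) is up, the black and white rockers are as set, the gear is in place and the gripper is clear.

```bash
python3 -c "
from plant import env
print(env.job_done())"
```

```text
the job is handed in; nothing more can be done
None
```

The bench check was carried out in order (red rocker on, test fire, red rocker off, drain press held about 1.6 s) and handed in at about 17 s; the last picture shows the black and white rockers as set and the pack and lens gear in place, but the hand-in returned no verdict.

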